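Close up the transmitter row on the test rail

TASK

Slide the row of five pale grey, red-labelled transmitter modules along the rail as one train until it is fully home against the dark head unit with the blue display, with no gaps left anywhere in the row. Push gently with the fingers from behind, on the outer face of the rearmost module only; do not pinch, lift or tip any module or touch the other four, leave the things on the bench alone, and finish with the hand clear.

Things in the scene. Friction and masses are not known exactly. Their poses are not given: they have to be found in the camera images.
- rail: steel mounting rail, 490 mm long (its y axis), 35 mm wide (x), screwed on a fixed aluminium base plate 520 x 130 mm. Origin: on the bench under the middle of the rail. The base plate's top is 10 mm and the rail's top face 25 mm above the bench. The rail lies anywhere within about 0.5 rad of crosswise to the robot
- head: fixed head unit at either end of the rail, the stop for the row: dark grey, blue-framed display on top, 45 mm along the rail (y), 98 mm across (x), 58 mm high above the rail. Origin: middle of its underside, on the rail's top face, 215 mm from the rail's middle; the stopping face is 22.5 mm from it, towards the middle. Its side contacts are delicate: bring the row up at a few cm/s, never with a blow
- clamp: mid-grey end clamp screwed on the rail at the end opposite the head unit: 10 mm along the rail, 52 mm across, 34 mm high above the rail. Origin: middle of its underside, on the rail's top face. It cannot move. Between it and the row 110 to 195 mm of bare rail is free for the fingers
- module1: transmitter module at the end of the row towards the rail's -y end (rearmost if the head unit is at the +y end, foremost otherwise). About 0.10 to 0.20 kg; 22.5 mm thick along the rail (its own y axis), 90 mm across the rail (x), 48 mm high: full 90 mm width up to 36 mm, then a 45 mm wide raised middle. Flat side faces. Hooked round the rail's edges, it slides along it but cannot be lifted off. Origin: centre of its underside, which rests on the rail's top face
- module2: second module counted from module1; same shape as module1
- module3: middle module of the row; same shape as module1. The five stand side by side in the order 1 to 5, at a pitch of 22.8 mm at the start (22.5 mm when pressed together). Sliding the whole row takes about 1 to 4 N; pushed high up or well off the rail's centre line it may lean or bind, pushed low and centrally it slides freely
- module4: fourth module; same shape as module1
- module5: module at the end of the row towards the rail's +y end; same shape as module1
- insert: loose aluminium cylinder 33 mm across, 85 mm high, standing on the bench beyond the rail; to be left alone. Origin: centre of its underside
- screwdriver: loose screwdriver 160 mm long lying on the bench on the robot's side of the rail, 30 mm high or less; to be left alone. Origin on the bench under its middle
- tray: loose red tray 70 x 90 mm, 28 mm high, with brass sleeves, on the bench beyond the rail; to be left alone. Origin: centre of its underside
Mind the look-alikes: they are no part of the job. Leave any purple or turquoise look-alike of the module4 alone.

How it is judged:
At the end, for the whole second after the job is handed in: The foremost module stands within 2 mm of the head unit's face and the whole row is closed up (all gaps to the head unit together under 4 mm); the modules are at rest, seated on the rail (raised under 3 mm), upright within 0.05 rad and square to the rail within 0.06 rad (((y of head in the frame of rail above 0 m and (horizontal distance between module5 and head below 0.03575 m and horizontal distance between module1 and head below 0.12775 m)) or (not (y of head in the frame of rail above 0 m) and (horizontal distance between module1 and head below 0.03575 m and horizontal distance between module5 and head below 0.12775 m))) and linear speed of each of module1, module2, module3, module4, module5 below 0.01 m/s and z of each of module1, module2, module3, module4, module5 in the frame of rail below 0.028 m and angle between each of module1, module2, module3, module4, module5's own z axis and vertical below 0.05 rad and angle between the y axis of each of module1, module2, module3, module4, module5 and the y axis of rail, either way round below 0.06 rad); the robot touches nothing.
It fails at once if a module other than the rearmost one was touched by the fingers (over 1 N) (contact force between the fingers and module2 above 1 N or contact force between the fingers and module3 above 1 N or contact force between the fingers and module4 above 1 N or (y of head in the frame of rail above 0 m and contact force between the fingers and module5 above 1 N) or (not (y of head in the frame of rail above 0 m) and contact force between the fingers and module1 above 1 N)).
It fails at once if the rearmost module was pinched or dragged with the hand over it instead of being pushed from behind ((contact force between the fingers and module1 above 1 N and y of the grasp point in the frame of module1 between -0.008 and 0.008 m) or (contact force between the fingers and module5 above 1 N and y of the grasp point in the frame of module5 between -0.008 and 0.008 m)).
It fails at once if a module was lifted (over 5 mm) or tipped (over 0.15 rad) (z of any of module1, module2, module3, module4, module5 in the frame of rail above 0.03 m or angle between any of module1, module2, module3, module4, module5's own z axis and vertical above 0.15 rad).
It fails at once if the row was rammed into the head unit (over 90 N) (contact force between any of module1, module5 and head above 90 N).
It fails at once if a bystander was moved by over 15 mm (distance of any of insert, screwdriver, tray from where it was at the start of the episode above 0.015 m).
It also fails if it takes over 35 s, if anything falls off the work surface, if the arm or the gripper's body presses on something with over 40 N, if the wrist force passes 120 N, or if a joint passes its speed limit or range.

ROBOT

A 6-joint arm with a two-finger parallel gripper is mounted at the origin on the work surface. World frame = base frame: x ahead of the robot, y to its left, z up, the work surface at z = 0. Lengths are in m, angles in rad, forces in N, time in s.
With the tool pointing down it reaches from about 0.375 to 0.9 m from the base axis. Payload 3.1 kg.
Tool frame: the origin (TCP) lies at the very end of the fingers, on their centre line; the grasp point (between the pads) lies 19 mm behind it (manip.hold_point_z is the distance from the TCP to the grasp point, in m); y points along the fingers, z is the direction in which the jaws open and shut, and the axes are right-handed (so a half turn about y gives the same grasp; the last joint's range is limited). The gripper opens to 85 mm and grips with 20 to 120 N. Pads are 22 mm wide; open, the fingers measure 114 mm over their backs; the gripper's body (76 mm by 85 mm) begins 54 mm behind the grasp point. The pads swing forward as they close: fully open they stand 13 mm farther back than shut.
Start: joints at [-1.296, 0.527, 1.433, -0, 1.181, -0.178], TCP at [0.273, -0.562, 0.231] pointing down, gripper open.
Joint ranges: [-3.08, 3.08], [-0.75, 2.2], [0.22, 2.44], [-1.43, 4.57], [0, 2.65], [-2.85, 2.85]. Speed limits (rad/s): [2.79, 2.79, 3.14, 3.14, 3.14, 3.14].

INTERFACE

Orientations are given as a unit quaternion [x, y, z, w].
In Python, from station import manip, eyes, workorder gives the robot as it stands. The module is installed in compiled form; this text tells all that it offers.
- The arm moves only by the shell command python3 -m jog 'ROWS' [OPENING] [FORCE]. ROWS is JSON, a list of rows, each a list of 2 entries, a list of its own where there are three numbers: the shift along the tool's x, y, z in cm, then the turn about the tool's y in rad. A call has 1 to 20 rows; each row is the pose to reach, as a shift and turn from the pose commanded when the call began, along the tool's axes at that moment; what a row does not reach only later rows make up. A row lasts 1/12 s, in which the tool goes at most 41.7 mm and 7.16 degrees, less where a joint would pass 70% of its speed; a pose out of reach is approached as far as the arm can. A call with a gripper value outside its range is refused whole. OPENING is the finger opening in cm, from 0 to 8.54, set as the call begins (- or left out, the last holds). The fingers move at their own pace and stop on an object; FORCE is the grip in N (left out, the last holds). Time passes only in rows, so rows that repeat a pose let the fingers close. It gives the time, the measured TCP pose, the force and the opening at its end, in the units of the state.
- manip.sense(): the state, without advancing time (a new reading comes with each control period).
- eyes.snapshot(name): name is "scene" or "top" or "wrist"; returns a dict with "frame" (480x640x3 uint8, red, green, blue), "vfov" (degrees; the focal length in pixels is half the picture's height over the tangent of half this angle, whatever the lens; pixels are square), "cx", "cy" (the principal point, pixels), "k1" (the pictures are not rectified: a ray, as slopes to the right and down, at radius r is drawn at 1 + k1 r^2 times it, then the intrinsics apply), "rvec" (rotation vector, rad) and "tvec" (3), from world to camera coordinates, as OpenCV has them. Camera axes: x right, y down, z forward; pixel columns grow to the right and rows downward; lengths in m; the calibration is good to about 2 mm. A picture is of the moment at which its call begins. There is no depth.
- workorder.sign_off(): hands the job in, once; it reports no verdict.
The state is a dict: "t": time; "q": joint angles; "qd": joint speeds; "tau": joint torques, N m; "tcp_pos": TCP position; "tool_rot": TCP orientation; "force": force on the tool from outside, world axes, zero at the start; "ft_torque": the same for the moment, N m; "finger_gap": opening from 0.0 (shut) to 1.0 (fully open).
Only numpy, scipy, OpenCV 4.12 (cv2) and the standard library are available. Lean on these libraries where they do the work, as an engineer would, in place of code of your own. Each camera call takes 0.05 s, during which the arm holds its last target. There are 200 camera calls.

## Working session

There is one attempt and no reset: what is moved stays moved. The work goes in short steps, Python scripts to look and compute and a shell command to move; the robot and the scene stay as the last step left them, time stands still between calls to the robot, and variables do not carry over. Pictures are saved under pics/ and viewed, about 8 in all and at most 12, crops included, and the job is handed in when it is done.

```bash
mkdir -p pics; cat > h.py <<'E'
import numpy as np, cv2
from station import manip, eyes
def snap(n,f):
    s=eyes.snapshot(n); cv2.imwrite('pics/'+f,cv2.cvtColor(s['frame'],cv2.COLOR_RGB2BGR))
    np.savez('pics/'+f+'.npz',**{k:s[k] for k in s}); return s
def K(s):
    f=240/np.tan(np.radians(float(s['vfov']))/2); return np.array([[f,0,float(s['cx'])],[0,f,float(s['cy'])],[0,0,1]]),np.array([float(s['k1']),0,0,0])
def toworld(s,px,z):
    k,d=K(s);R=cv2.Rodrigues(np.array(s['rvec'],float))[0];t=np.array(s['tvec'],float).ravel()
    n=cv2.undistortPoints(np.array(px,float).reshape(-1,1,2),k,d).reshape(-1,2)
    r=np.c_[n,np.ones(len(n))]@R; c=-R.T@t
    return c+r*((np.reshape(z,(-1,1))-c[2])/r[:,2:])
def topx(s,p):
    k,d=K(s);return cv2.projectPoints(np.array(p,float).reshape(-1,1,3),np.array(s['rvec'],float),np.array(s['tvec'],float),k,d)[0].reshape(-1,2)
E
python3 -c "
from h import *
a=snap('top','top.png');b=snap('scene','scene.png')
s=manip.sense();print(s)
print({k:a[k] for k in a if k!='frame'})"
```

```text
{'t': 0.1, 'q': array([-1.29648833e+00,  5.28348565e-01,  1.43375588e+00, -7.16508807e-06,
        1.18144661e+00, -1.78472193e-01]), 'qd': array([-1.99944385e-03, -7.41373537e-04, -1.00195983e-03, -4.33571484e-04,
        8.03430705e-04,  9.03802911e-05]), 'tau': array([-4.63773267e-05, -4.43304527e+01, -1.78586054e+01, -1.81982427e-04,
        3.87387903e-03, -6.91992128e-06]), 'tcp_pos': array([ 0.27327966, -0.56137036,  0.23045245]), 'tool_rot': array([-0.15875441,  0.6897545 , -0.68837152,  0.15868339]), 'force': array([-0.29262564, -0.08659629, -0.79050291]), 'ft_torque': array([-0.02612945,  0.02566003, -0.00576776]), 'finger_gap': 0.9995275987472396}
{'vfov': 48.9870213622229, 'cx': 313.4587810192784, 'cy': 236.4855751823096, 'k1': -0.040050524071236764, 'rvec': array([ 2.16022359, -2.20822692,  0.09620472]), 'tvec': array([0.05644961, 0.59144442, 0.82034024])}
```

View pics/top.png

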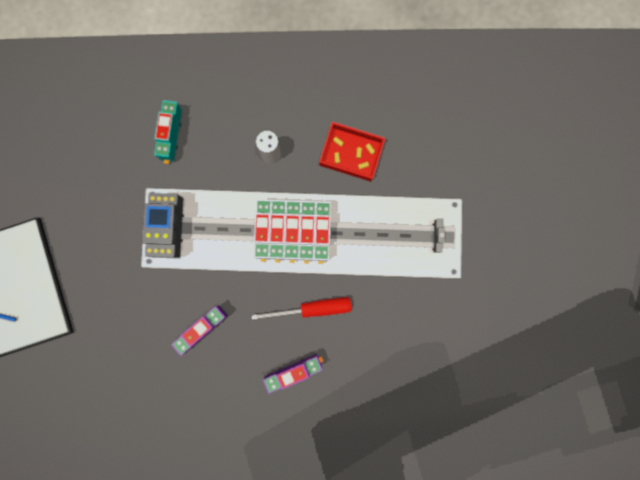

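View pics/scene.png

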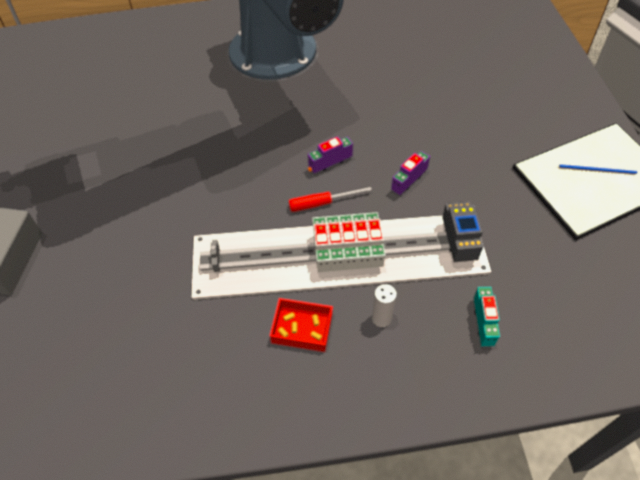

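The top view shows the head unit at (162,225), the grey row at x 255–330, y 200–263, and the clamp at (439,236). The look-alikes are turquoise (167,130) and purple (199,330) and (292,374). Only the five on the rail fit the description. I'll measure them and confirm with one enlarged crop.

```bash
python3 -c "
from h import *
s=np.load('pics/top.png.npz')
c=toworld(s,[(146,189),(462,199),(461,278),(142,267)],.01);print(c.round(4))
print('sides',[np.linalg.norm(c[i]-c[i-1]).round(4) for i in range(4)])
m=c.mean(0);u=(c[0]+c[3]-c[1]-c[2]);u=u[:2]/np.linalg.norm(u[:2]);print('mid',m,'u',u,np.arctan2(u[0],u[1]))
R=lambda y,x,z:[m[0]+u[0]*y+u[1]*x,m[1]+u[1]*y-u[0]*x,z]
print('head',topx(s,[R(.1925,-.049,.083),R(.1925,.049,.083),R(.2375,.049,.083)]).round(1).tolist())
im=cv2.imread('pics/top.png')[180:290,130:470];cv2.imwrite('pics/crop.png',cv2.resize(im,(782,253),interpolation=cv2.INTER_CUBIC))
q=toworld(s,[(331,200),(329,263),(331,231),(443,236)],[.061,.061,.073,.059])
print([( (p[:2]-m[:2])@u, (p[:2]-m[:2])@[u[1],-u[0]]) for p in q])
"
```

```text
[[ 0.6778  0.3167  0.01  ]
 [ 0.6502 -0.2025  0.01  ]
 [ 0.5207 -0.195   0.01  ]
 [ 0.55    0.3227  0.01  ]]
sides [np.float64(0.128), np.float64(0.5199), np.float64(0.1297), np.float64(0.5186)]
mid [0.59968419 0.06046113 0.01      ] u [0.05479474 0.99849764] 0.05482219647394645
head [[171.6, 257.3], [175.1, 192.0], [145.4, 191.1]]
[(np.float64(-0.0423800553625414), np.float64(0.04800831950895197)), (np.float64(-0.04222553063495416), np.float64(-0.04897038037833804)), (np.float64(-0.04335677868506585), np.float64(-0.0010038369288356565)), (np.float64(-0.2167023819076666), np.float64(-0.001693325979677009))]
```

View pics/crop.png

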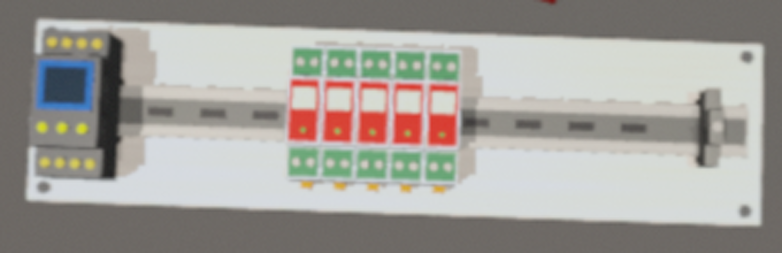

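```bash
cat >> h.py <<'E'
from scipy.spatial.transform import Rotation as Ro
m=np.array([.59968,.06046]);u=np.array([.05479,.9985]);n=np.array([u[1],-u[0]])
def plan(s_,x_,z_):
    st=manip.sense();R=Ro.from_quat(st['tool_rot']).as_matrix();p=st['tcp_pos']
    t=np.r_[m+u*s_+n*x_,z_]
    print('t',st['t'],'tcp',p.round(4),'rail s,x',((p[:2]-m)@u).round(4),((p[:2]-m)@n).round(4),'F along',st['force'][:2]@u,'F',st['force'].round(2),'gap',st['finger_gap'])
    print('R',R.round(3).tolist());print('shift cm',(R.T@(t-p)*100).round(2))
    a=np.r_[n,0]@R  # rail cross axis in tool frame
    th=np.arctan2(a[0],a[2]);print('turn',th,(th+np.pi/2)%np.pi-np.pi/2)
E
python3 -c "
from h import *
plan(-.105,0,.15);print(manip.sense()['q'])"
```

```text
t 0.1 tcp [ 0.2733 -0.5614  0.2305] rail s,x -0.6388 -0.2918 F along -0.102499358423053 F [-0.29 -0.09 -0.79] gap 0.9995275987472396
R [[-0.899, -0.001, 0.437], [-0.437, 0.002, -0.899], [-0.0, -1.0, -0.002]]
shift cm [-51.45   8.13 -32.45]
turn -1.0631966702755287 -1.0631966702755287
[-1.29648833e+00  5.28348565e-01  1.43375588e+00 -7.16508807e-06
  1.18144661e+00 -1.78472193e-01]
```

```bash
python3 -m jog '[[[-3,0.3,-2],-0.06],[[-6,0.8,-4],-0.12],[[-10,1.3,-6],-0.2],[[-13,2,-8],-0.27],[[-16,2.5,-10],-0.34],[[-19,3,-12],-0.41],[[-22.5,3.5,-14],-0.48],[[-25.5,4,-16],-0.54],[[-29,4.5,-18],-0.61],[[-32,5,-20],-0.68],[[-35,5.5,-22],-0.75],[[-38,6,-24],-0.82],[[-41.5,6.5,-26],-0.88],[[-44.5,7,-28],-0.95],[[-48,7.5,-30],-1.01],[[-51.45,8.1,-32.45],-1.063],[[-51.45,8.1,-32.45],-1.063],[[-51.45,8.1,-32.45],-1.063],[[-51.45,8.1,-32.45],-1.063]]' 0
python3 -c "
from h import *
plan(-.105,0,.034);snap('wrist','w1.png')"
```

```text
t: 1.68
tcp_pos: [0.5935, -0.045, 0.1498]
tool_rot: [-0.487, 0.514, -0.513, 0.486]
force: [-1.0, 0.3, -0.4]
finger_gap: 0.0
t 1.6833 tcp [ 0.5935 -0.045   0.1498] rail s,x -0.1056 -0.0004 F along 0.2553310289172392 F [-0.99  0.31 -0.37] gap 0.0001694786979683011
R [[-0.054, -0.002, 0.999], [-0.999, -0.0, -0.054], [0.0, -1.0, -0.001]]
shift cm [-0.06 11.58  0.05]
turn 0.0005936393017313725 0.0005936393017313968
```

View pics/w1.png

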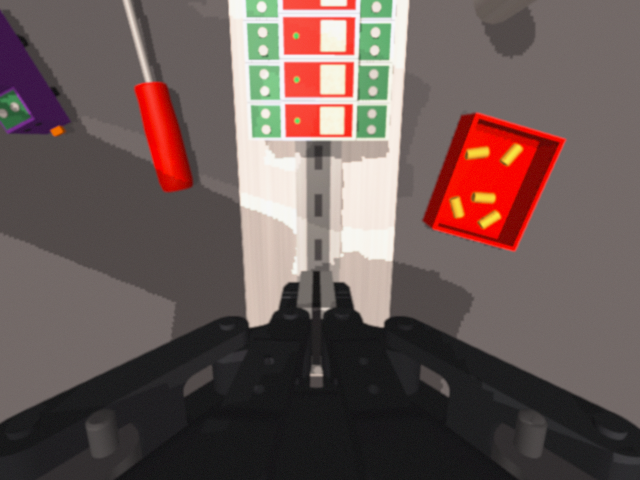

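The wrist view shows the shut fingers at (318,285), centred on the rail (column 319). The rearmost module's rear edge is at row 139, spanning columns 249–388.

```bash
python3 -c "
from h import *
s=np.load('pics/w1.png.npz')
for p in toworld(s,[(250,139),(388,139),(318,138),(302,250),(337,250)],[.061,.061,.061,.025,.025]): print(((p[:2]-m)@u).round(4),((p[:2]-m)@n).round(4))"
python3 -m jog '[[[-0.06,3,0],0],[[-0.06,6,0],0],[[-0.06,8,0],0],[[-0.06,9.5,0],0],[[-0.06,10.8,0],0],[[-0.06,11.6,0],0],[[-0.06,11.6,0],0],[[-0.06,11.6,0],0]]'
```

```text
-0.0412 -0.0431
-0.0411 0.0463
-0.0405 0.001
-0.1286 -0.0117
-0.1285 0.0168
t: 2.4
tcp_pos: [0.5942, -0.0453, 0.0345]
tool_rot: [0.486, -0.514, 0.514, -0.486]
force: [-0.4, -0.6, 0.7]
finger_gap: 0.0
```

```bash
python3 -m jog '[[[-1,0,0],0],[[-2,0,0],0],[[-3,0,0],0],[[-4,0,0],0],[[-4.4,0,0],0],[[-4.7,0,0],0],[[-4.9,0,0],0],[[-5.1,0,0],0],[[-5.3,0,0],0],[[-5.5,0,0],0],[[-5.7,0,0],0],[[-5.9,0,0],0],[[-6.1,0,0],0],[[-6.3,0,0],0],[[-6.5,0,0],0],[[-6.7,0,0],0]]'
python3 -c "
from h import *
plan(.069,0,.034);snap('wrist','w2.png')"
```

```text
t: 3.73
tcp_pos: [0.5979, 0.0225, 0.0343]
tool_rot: [0.486, -0.514, 0.514, -0.486]
force: [-0.3, -0.7, -0.0]
finger_gap: -0.002
t 3.7333 tcp [0.5979 0.0225 0.0343] rail s,x -0.038 0.0003 F along -0.748479852269455 F [-0.34 -0.73 -0.03] gap -0.0024751559340229694
R [[-0.055, 0.0, 0.998], [-0.998, -0.0, -0.055], [0.0, -1.0, 0.0]]
shift cm [-10.7    0.03  -0.03]
turn -0.0003056924780476461 -0.00030569247804757005
```

View pics/w2.png

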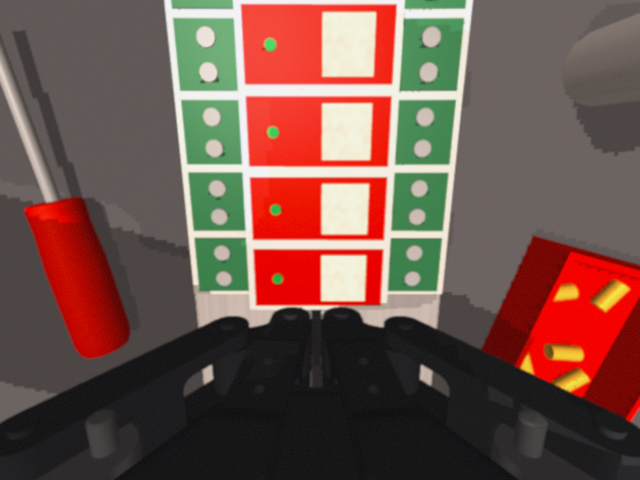

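The wrist view shows the row square, with the rear module at rows 240–308 and the fingers just behind and out of sight below.

```bash
python3 -c "
from h import *
s=np.load('pics/w2.png.npz')
for p in toworld(s,[(195,292),(442,294),(318,308)],[.061,.061,.073]): print(((p[:2]-m)@u).round(4),((p[:2]-m)@n).round(4))"
python3 -m jog '[[[-0.2,0,0],0],[[-0.4,0,0],0],[[-0.6,0,0],0],[[-0.8,0,0],0],[[-1,0,0],0],[[-1.2,0,0],0],[[-1.4,0,0],0],[[-1.6,0,0],0]]'
python3 -c "
from h import *
plan(.069,0,.034);s=snap('wrist','w3.png')"
```

```text
-0.0273 -0.0438
-0.0281 0.0467
-0.0275 0.0011
t: 4.45
tcp_pos: [0.5987, 0.0386, 0.0343]
tool_rot: [0.486, -0.514, 0.514, -0.486]
force: [-0.3, -1.9, 0.2]
finger_gap: -0.0
t 4.45 tcp [0.5987 0.0386 0.0343] rail s,x -0.0219 0.0003 F along -1.96531736543064 F [-0.33 -1.95  0.18] gap -0.00030342304462708494
R [[-0.055, 0.0, 0.998], [-0.998, -0.0, -0.055], [0.0, -1.0, 0.0]]
shift cm [-9.09  0.03 -0.03]
turn -0.0001525023586740165 -0.0001525023586739227
```

The rear face was 10.5 mm ahead of the TCP and moving with it, at about 2 N, so the push works. I'll continue.

```bash
python3 -m jog '[[[-0.2,0,0],0],[[-0.5,0,0],0],[[-0.8,0,0],0],[[-1.1,0,0],0],[[-1.4,0,0],0],[[-1.7,0,0],0],[[-2,0,0],0],[[-2.3,0,0],0],[[-2.6,0,0],0],[[-2.9,0,0],0],[[-3.2,0,0],0],[[-3.5,0,0],0],[[-3.8,0,0],0],[[-4.1,0,0],0],[[-4.4,0,0],0],[[-4.7,0,0],0],[[-5,0,0],0],[[-5.3,0,0],0],[[-5.6,0,0],0],[[-5.8,0,0],0]]'
python3 -m jog '[[[-0.2,0,0],0],[[-0.4,0,0],0],[[-0.6,0,0],0],[[-0.8,0,0],0],[[-1,0,0],0],[[-1.2,0,0],0],[[-1.4,0,0],0],[[-1.6,0,0],0],[[-1.8,0,0],0],[[-2,0,0],0],[[-2.1,0,0],0],[[-2.2,0,0],0],[[-2.3,0,0],0],[[-2.4,0,0],0]]'
python3 -c "
from h import *
plan(.069,0,.034);snap('top','t2.png')
im=cv2.imread('pics/t2.png')[180:290,130:330];cv2.imwrite('pics/c2.png',cv2.resize(im,(800,440),interpolation=cv2.INTER_CUBIC))"
```

```text
t: 6.17
tcp_pos: [0.6019, 0.0967, 0.0343]
tool_rot: [-0.486, 0.514, -0.513, 0.486]
force: [0.1, -2.0, 0.0]
finger_gap: -0.001
t: 7.33
tcp_pos: [0.6032, 0.1203, 0.0343]
tool_rot: [-0.486, 0.514, -0.514, 0.486]
force: [-0.9, -1.6, 1.3]
finger_gap: 0.001
t 7.3333 tcp [0.6032 0.1203 0.0343] rail s,x 0.06 0.0003 F along -1.6569777647145494 F [-0.86 -1.61  1.33] gap 0.0014043815476983074
R [[-0.055, -0.0, 0.998], [-0.998, -0.0, -0.055], [0.0, -1.0, -0.0]]
shift cm [-0.91  0.03 -0.03]
turn -0.00019957047785997367 -0.00019957047785990056
```

View pics/c2.png

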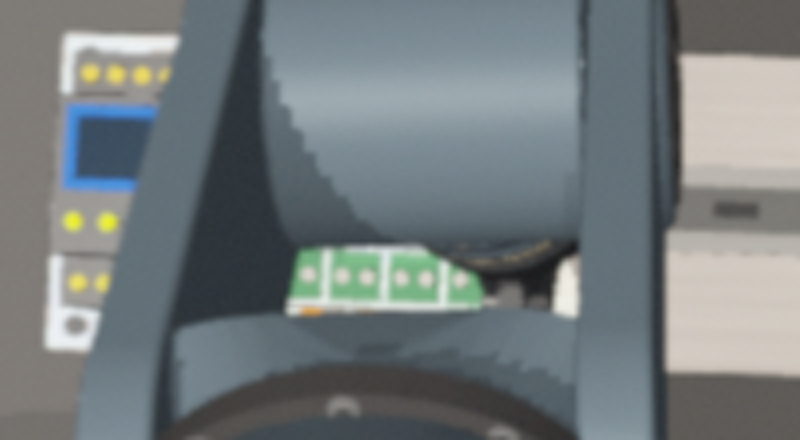

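The arm hides the head face in this view, so I'll use force for the last few millimetres, in short slow calls.

```bash
python3 -m jog '[[[-0.1,0,0],0],[[-0.2,0,0],0],[[-0.3,0,0],0],[[-0.4,0,0],0],[[-0.5,0,0],0],[[-0.6,0,0],0]]'; python3 -m jog '[[[-0.05,0,0],0],[[-0.1,0,0],0],[[-0.15,0,0],0],[[-0.15,0,0],0]]'
```

```text
t: 7.88
tcp_pos: [0.6036, 0.1264, 0.0343]
tool_rot: [0.486, -0.514, 0.514, -0.486]
force: [-0.5, -1.3, 0.1]
finger_gap: 0.002
t: 8.22
tcp_pos: [0.6037, 0.1279, 0.0343]
tool_rot: [-0.486, 0.514, -0.514, 0.486]
force: [-0.1, -1.3, 1.4]
finger_gap: -0.002
```

```bash
python3 -m jog '[[[-0.05,0,0],0],[[-0.1,0,0],0],[[-0.1,0,0],0]]'
```

```text
t: 8.47
tcp_pos: [0.6037, 0.1288, 0.0343]
tool_rot: [-0.486, 0.514, -0.514, 0.486]
force: [0.2, -1.1, 0.3]
finger_gap: -0.0
```

```bash
python3 -c "
from h import *
plan(.069,0,.034);s=snap('wrist','w4.png')"
```

```text
t 8.4667 tcp [0.6037 0.1288 0.0343] rail s,x 0.0685 0.0003 F along -1.1183816063597247 F [ 0.22 -1.13  0.26] gap -0.00046600265306437816
R [[-0.055, 0.0, 0.998], [-0.998, 0.0, -0.055], [-0.0, -1.0, 0.0]]
shift cm [-0.05  0.03 -0.03]
turn -0.00012264862583228654 -0.00012264862583233338
```

View pics/w4.png

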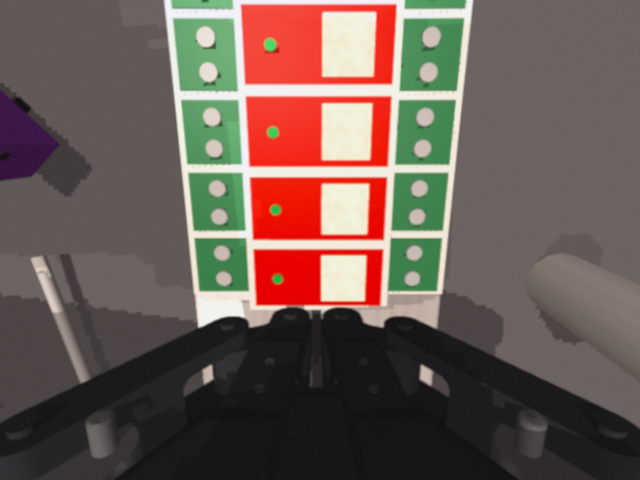

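The row is still in front of the fingers and square. There is no force rise yet, so I'll keep creeping.

```bash
python3 -m jog '[[[-0.05,0,0],0],[[-0.1,0,0],0],[[-0.1,0,0],0]]'
```

```text
t: 8.77
tcp_pos: [0.6038, 0.1298, 0.0343]
tool_rot: [-0.486, 0.514, -0.514, 0.486]
force: [-0.0, -1.3, 1.9]
finger_gap: -0.002
```

```bash
python3 -m jog '[[[-0.05,0,0],0],[[-0.1,0,0],0],[[-0.1,0,0],0]]'
```

```text
t: 9.02
tcp_pos: [0.6038, 0.1306, 0.0343]
tool_rot: [0.486, -0.513, 0.514, -0.486]
force: [-0.1, -2.6, 0.8]
finger_gap: -0.001
```

```bash
python3 -m jog '[[[-0.05,0,0],0],[[-0.1,0,0],0],[[-0.1,0,0],0]]'
```

```text
t: 9.27
tcp_pos: [0.6038, 0.1306, 0.0343]
tool_rot: [0.487, -0.513, 0.514, -0.486]
force: [-0.5, -6.1, 0.4]
finger_gap: -0.001
```

The TCP has stopped at s≈0.070 (0.069 expected) and the force is rising. I'll press once more to make sure it isn't a bind, then back off slowly and lift clear.

```bash
python3 -m jog '[[[-0.05,0,0],0],[[-0.1,0,0],0],[[-0.15,0,0],0],[[-0.15,0,0],0]]'
```

```text
t: 9.6
tcp_pos: [0.6038, 0.1306, 0.0344]
tool_rot: [0.488, -0.513, 0.514, -0.485]
force: [-0.5, -10.2, 2.5]
finger_gap: -0.002
```

```bash
python3 -m jog '[[[0.1,0,0],0],[[0.2,0,0],0],[[0.3,0,0],0],[[0.6,0,0],0],[[1.5,0,0],0],[[3,0,0],0],[[4.5,0,0],0],[[6,0,0],0],[[6.5,-1,0],0],[[6.5,-4,0],0],[[6.5,-7,0],0],[[7,-10,0],0],[[10,-13,0],0],[[13,-16,0],0],[[16,-18,0],0],[[19,-18,0],0],[[22,-18,0],0],[[25,-18,0],0],[[25,-18,0],0]]'
python3 -m jog '[[[3,0,0],0],[[6,0,0],0],[[9,0,0],0],[[12,0,0],0],[[15,0,0],0],[[15,0,0],0],[[15,0,0],0]]'
python3 -c "
from h import *
s=snap('top','t3.png')
im=cv2.imread('pics/t3.png')[180:290,130:330];cv2.imwrite('pics/c3.png',cv2.resize(im,(800,440),interpolation=cv2.INTER_CUBIC))
print(manip.sense()['force'],manip.sense()['t'])"
```

```text
t: 11.18
tcp_pos: [0.5903, -0.1223, 0.2155]
tool_rot: [0.485, -0.513, 0.516, -0.485]
force: [-0.2, -0.3, 0.5]
finger_gap: 0.002
t: 11.77
tcp_pos: [0.5815, -0.2675, 0.2145]
tool_rot: [-0.485, 0.514, -0.514, 0.486]
force: [-0.0, 0.6, -0.1]
finger_gap: -0.001
[1.03993644 0.0875506  0.15869542] 11.8167
```

View pics/c3.png

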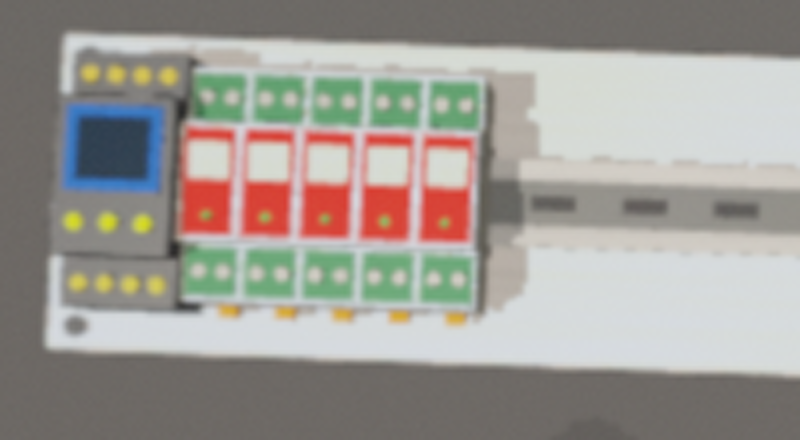

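```bash
python3 -c "
from h import *
s=np.load('pics/t3.png.npz')
for p in toworld(s,[(130+487/4,180+75/4),(130+477/4,180+305/4),(130+192/4,180+60/4),(130+178/4,180+306/4)],[.061,.061,.083,.083]): print(((p[:2]-m)@u).round(4))
a=cv2.imread('pics/top.png').astype(int);b=cv2.imread('pics/t3.png').astype(int)
sl=[(slice(125,170),slice(250,283)),(slice(118,185),slice(315,390)),(slice(293,322),slice(250,356))]
print([np.abs(a[i]-b[i]).mean().round(2) for i in sl])
from station import workorder;print(workorder.sign_off())"
```

```text
0.0796
0.0797
0.188
0.1882
[np.float64(0.68), np.float64(0.99), np.float64(6.33)]
the job is handed in; nothing more can be done
None
```

```bash
python3 -c "
import cv2,numpy as np
for f in ['top','t3']:
    i=cv2.imread(f'pics/{f}.png').astype(int)[290:325,290:360];k=(i[...,2]>2.5*i[...,1])&(i[...,2]>80);print(np.argwhere(k).mean(0),k.sum())"
```

```text
[16.95086321 36.28950863] 753
[16.94047619 36.27910053] 756
```

I slid the five-module row home against the head unit and handed the job in at about 11.8 s. I pushed with shut fingers on the centre line, low on the outer face of the rearmost module only. The hand finished clear, 0.21 m up and away from the row. `sign_off` gives no verdict, so these are my own checks:

- **Row home:** Sliding took about 2 N. The tool then stopped dead, and two further small pushes only raised the force, to about 10 N. The push ran out within 1 mm of where I expected it to.
- **Row closed up:** The final top picture puts the rear face at 79.6 mm along the rail, against 80.0 mm for a fully closed row. Its two ends agree to 0.1 mm, so it is square.
- **Disagreement:** The head unit's face measured at 188 mm, where its given position puts it at 192.5 mm. That edge is blurred, and I relied on the hard stop and the rear-face position instead. The same edge also makes the gap at the head hard to judge directly from the picture.
- **Bystanders:** The cylinder and tray look unchanged between the first and last top pictures. The screwdriver's area differed more, but its handle moved only about 0.01 pixel, so I put the difference down to shadows.

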